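# Bring the bench supply back on

## Robot

A 7-joint arm with a two-finger parallel gripper is mounted at the origin on a cart in front of the work surface, level with it; the furniture and walls round the work are solid. World frame = base frame: x ahead of the robot, y to its left, z up, the work surface at z = 0. Lengths are in m, angles in degrees, forces in N, time in s.
With the tool pointing down it reaches from about 0.425 to 0.875 m from the base axis. Payload 8.4 kg.
Tool frame: the origin (TCP) lies midway between the tips of the shut fingers; the grasp point (between the pads) lies 19 mm behind it (robot.grasp_offset is the distance from the TCP to the grasp point, in m); z points along the fingers, y is the line along which they close (so a half turn about z gives the same grasp; the last joint's range is limited). The gripper opens to 85 mm and grips with 20 to 120 N. Pads are 22 mm wide; open, the fingers measure 114 mm over their backs; the gripper's body (76 mm by 85 mm) begins 54 mm behind the grasp point. The pads swing forward as they close: fully open they stand 13 mm farther back than shut.
Start: joints at [59.404, 19.091, 2.286, 83.961, -0.768, 76.965, -3.352], TCP at [0.274, -0.59, 0.231] pointing down, gripper open.
Joint ranges: [-147.57, 147.57], [-21.85, 119.76], [-74.77, 79.35], [14.55, 137.4], [-85.83, 265.84], [4.83, 119.75], [-152.11, 152.11]. Speed limits (degrees/s): [127.2, 127.2, 159.86, 159.86, 180, 180, 180].

## Interface

Orientations are given as [roll, pitch, yaw] about the fixed x, y, z axes, in that order (R = Rz(yaw) Ry(pitch) Rx(roll)).
In Python, from bench import status, eyes, job, robot gives the robot as it stands.
- The arm moves only by the tool jog_arm, never from a script. Its argument "motion" is a list of rows, each a list of 3 entries, a list of its own where there are three numbers: the shift along the tool's x, y, z in cm, then the turn, a rotation vector about the tool's x, y, z in degrees, then the opening, from -1 (shut) to 1 (fully open), so that 0 is half open. A call has 1 to 12 rows; each row shifts and turns the commanded pose from where the row before left it, along the tool's axes as they then stand; what a row does not reach is not made up. A row lasts 1/10 s, in which the tool goes at most 50 mm and 8.59 degrees, less where a joint would pass 70% of its speed; a pose out of reach is approached as far as the arm can. A call is refused whole if a number of a shift passes 5 or a number of a turn 8.59, either way. A call with a gripper value outside its range is refused whole. The fingers move at their own pace and stop on an object; "force" is the grip in N (left out, the last holds). Time passes only in rows, so rows that do not move let the fingers close. It gives the time, the measured TCP pose, the force, the opening and the grip force at its end, in the units of the state.
- status.state(): the state, without advancing time (a new reading comes with each control period).
- eyes.camera(name): name is "scene" or "top"; returns (picture, depth): 420x560x3 uint8, blue, green, red; 420x560 float32, m along the optical axis (not along the pixel's ray), 0 where there is no reading.
- eyes.camera_model(name): a dict with "fov_y" (degrees; the focal length in pixels is half the picture's height over the tangent of half this angle, whatever the lens; pixels are square), "cx", "cy" (the principal point, pixels), "k1" (the pictures are not rectified: a ray, as slopes to the right and down, at radius r is drawn at 1 + k1 r^2 times it, then the intrinsics apply), "R" (3x3) and "t" (3): a world point X has camera coordinates R X + t. Camera axes: x right, y down, z forward; pixel columns grow to the right and rows downward; lengths in m; the calibration is good to about 2 mm. A picture is of the moment at which its call begins. camera_model takes no time and is no camera call.
- job.hand_in(): hands the job in; it is judged then, once.
The state is a dict: "clock": time; "joint_pos": joint angles; "joint_vel": joint speeds; "joint_torque": joint torques, N m; "ee_pos": TCP position; "eef_rot": TCP orientation; "ft_force": force on the tool from outside, world axes, zero at the start; "ft_torque": the same for the moment, N m; "finger_gap": finger opening in m; "finger_force": force on a finger pad.
Only numpy, scipy, OpenCV 4.12 (cv2) and the standard library are available. Lean on these libraries where they do the work, as an engineer would, in place of code of your own. Each camera call takes 0.05 s, during which the arm holds its last target. There are 200 camera calls.

## Task

The bench's power board has tripped and its levers are all down, towards you. Bring it back the way the current runs, pushing each lever up to on with a light push of the fingertips: the wide main switch first, then the residual-current breaker (the one with the square test button), then the free narrow breaker. Leave the padlocked breaker alone, and nothing standing round the board may be shifted.

Things in the scene. Friction and masses are not known exactly. Their poses are not given: they have to be found in the camera images.
- board: Grey power board, 150 (x) by 250 (y) mm, fixed to the bench. Origin: centre of its underside; x to its high rear edge, y along the row, z up. The deck slopes up to +x at 8 degrees, 84 mm high above the origin (74 front, 93 rear). Four devices stand in a row on it at y = +78, +26, -26, -78 mm, in any order; their white noses are 45 mm long up the slope and stand 12 mm off the deck.
- main_switch: The main switch: the widest device, white nose 46 mm wide, one 40 mm wide lever across it. Fixed. Origin: on the deck in the middle of its place, 84 mm above the bench; axes as the board's.
- residual_breaker: The residual-current breaker: white nose 31 mm wide, one narrow lever in its middle and a small square test button (9.5 mm, 1 mm proud, fixed) beside the lever. Fixed. Origin and axes as for the main switch.
- circuit_breaker: The circuit breaker that is free to use: narrow white nose 15 mm wide, one narrow lever, nothing on it. Fixed. Origin and axes as for the main switch.
- locked_breaker: The same narrow breaker, but a steel clip surrounds its lever and a small steel padlock (22 x 34 x 12 mm) lies on the deck in front of it, all within 19 mm of the nose's face and reaching 49 mm down-slope from the origin. It cannot move and stays off. Fixed.
- main_lever (a joint): The main switch's lever. 40 mm wide, 6.5 mm thick, black; its axis runs along the board's y, 4 mm under its nose's face; its end is 22 mm from the axis. 0 rad = off, leaning 0.36 rad from the deck's normal to the front edge; 0.72 = on, leaning 0.36 rad up the slope. It snaps over at 0.36; about 2 N across its end, which stands 17 mm off the nose at rest, 18 mm in mid-swing.
- main_lever_tip (a point): Middle of the free end of the main switch's lever, on its centre line; it moves with the lever. When the lever is off this point lies 12 mm from the device's origin towards the board's -x and 27 mm above it; when on, 4 mm towards +x and 29 mm above.
- residual_lever (a joint): The residual-current breaker's lever. 12.5 mm wide, 6.5 mm thick, black; its axis runs along the board's y, 4 mm under its nose's face; its end is 22 mm from the axis. 0 rad = off, leaning 0.36 rad from the deck's normal to the front edge; 0.72 = on, leaning 0.36 rad up the slope. It snaps over at 0.36; about 2 N across its end, which stands 17 mm off the nose at rest, 18 mm in mid-swing.
- residual_lever_tip (a point): Middle of the free end of the residual-current breaker's lever, on its centre line; it moves with the lever. When the lever is off this point lies 12 mm from the device's origin towards the board's -x and 27 mm above it; when on, 4 mm towards +x and 29 mm above.
- circuit_lever (a joint): The free circuit breaker's lever. 12.5 mm wide, 6.5 mm thick, black; its axis runs along the board's y, 4 mm under its nose's face; its end is 22 mm from the axis. 0 rad = off, leaning 0.36 rad from the deck's normal to the front edge; 0.72 = on, leaning 0.36 rad up the slope. It snaps over at 0.36; about 2 N across its end, which stands 17 mm off the nose at rest, 18 mm in mid-swing.
- circuit_lever_tip (a point): Middle of the free end of the free circuit breaker's lever, on its centre line; it moves with the lever. When the lever is off this point lies 12 mm from the device's origin towards the board's -x and 27 mm above it; when on, 4 mm towards +x and 29 mm above.
- cup: White plastic cup, 69 mm across, 74 mm high, upright. Loose, not part of the job. Origin: centre of its underside.
- paint_jar: Small lidded jar, 46 mm across, 55 mm high, upright. Loose, not part of the job. Origin: centre of its underside.
- figure: Carved statuette of a standing figure, 77 x 76 x 196 mm, fragile, upright. Loose, not part of the job. Origin: centre of its underside.
- tape_roll: Roll of masking tape lying flat, 103 mm across, 25 mm high. Loose, not part of the job. Origin: centre of its underside.
- flat_file: Flat file with a wooden handle, 255 mm long, lying. Loose, not part of the job. Origin: centre of its underside.
There are look-alikes about, which are no part of the job. There is more than one size of the figure; the one meant has the size given above.

How it is judged:
By the outcome, as a careful person would: the job done as asked, in the order asked, and still so for the second after the job is handed in, with the robot touching nothing.
It also fails if it takes over 48 s, if anything falls off the work surface, if the arm or the gripper's body presses on something with over 40 N, if the wrist force passes 120 N, or if a joint passes its speed limit or range.

## Working session

There is one attempt and no reset: what is moved stays moved. The work goes in short steps, Python scripts to look and compute and a tool call to move; the robot and the scene stay as the last step left them, time stands still between calls to the robot, and variables do not carry over. Pictures are saved under pics/ and viewed, at most 10 in all, crops included, and the job is handed in when it is done.

Besides the shell and the picture viewer there is one more tool, called after "Request:" as name([rows], argument=value, ...), one row to a line, values as JSON. jog_arm: Moves the arm, as the interface text tells. Its arguments: {"type":"object","properties":{"motion":{"type":"array","items":{"type":"array"}},"force":{"type":"number"}},"required":["motion"]}

```bash
mkdir -p pics; cat > h.py <<'E'
import numpy as np,cv2
from bench import status,eyes,job,robot
def snap(n,f):
    p,d=eyes.camera(n); cv2.imwrite(f'pics/{f}.png',p); np.save(f'pics/{f}.npy',d); return p,d
def K(n):
    m=eyes.camera_model(n); f=210/np.tan(np.radians(m['fov_y']/2)); return m,f
def w(n,u,v,depth):
    m,f=K(n); xd,yd=(u-m['cx'])/f,(v-m['cy'])/f; x,y=xd,yd
    for _ in range(20):
        s=1+m['k1']*(x*x+y*y); x,y=xd/s,yd/s
    return np.array(m['R']).T@(np.array([x,y,1])*depth-np.array(m['t']))
def proj(n,X):
    m,f=K(n); c=np.array(m['R'])@np.array(X)+np.array(m['t']); x,y=c[:2]/c[2]; s=1+m['k1']*(x*x+y*y)
    return np.array([f*x*s+m['cx'],f*y*s+m['cy']])
def atz(n,u,v,z):
    a=w(n,u,v,0.);b=w(n,u,v,1.); return a+(b-a)*(z-a[2])/(b[2]-a[2])
E
python3 - <<'E'
from h import *
a,_=snap('scene','s0');b,_=snap('top','t0')
cv2.imwrite('pics/s0b.png',cv2.resize(a,(800,600)));cv2.imwrite('pics/t0b.png',cv2.resize(b,(800,600)))
print(status.state()['clock'],eyes.camera_model('top'))
E
```

```text
0.1 {'fov_y': 51.82651909454127, 'cx': 281.29154378736496, 'cy': 212.38418881417957, 'k1': -0.10857913031026832, 'R': array([[-0.01635028, -0.99984677, -0.00625389],
       [-0.9877076 ,  0.0171236 , -0.15537205],
       [ 0.15545533,  0.00363664, -0.98783623]]), 't': array([0.29207521, 0.47562588, 1.12973932])}
```

View pics/s0b.png

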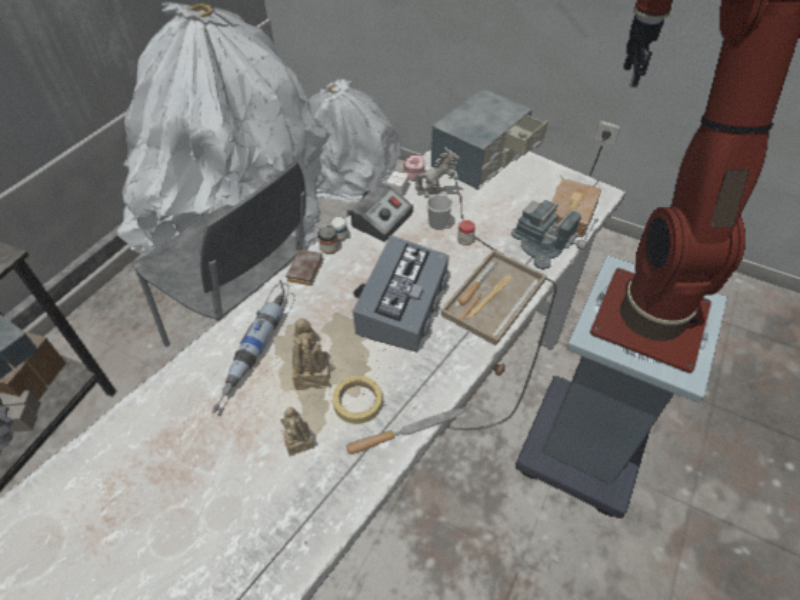

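View pics/t0b.png

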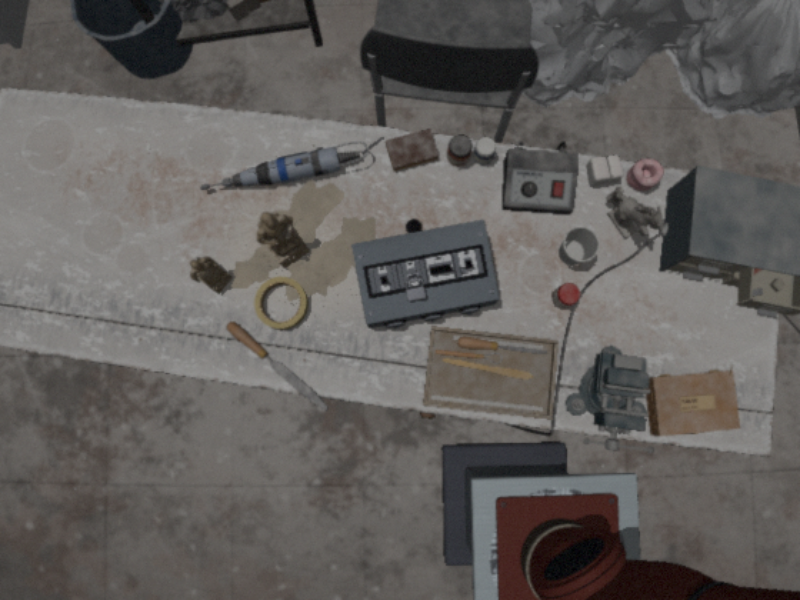

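Top view: the board is at about (427,273) with four devices in a row at (383,280), (413,275), (440,268) and (470,262). The statuettes stand at (283,235) and (210,272), the tape at (281,303), the cup at (580,248) and the jar at (568,294). A close crop comes next.

```bash
python3 - <<'E'
from h import *
p=cv2.imread('pics/t0.png');q=cv2.imread('pics/s0.png')
a=cv2.resize(p[150:235,243:355],(790,600),interpolation=cv2.INTER_CUBIC)
a=np.clip(a*1.6,0,255).astype('uint8');cv2.imwrite('pics/t0c.png',a)
a=cv2.resize(q[158:248,242:322],(533,600),interpolation=cv2.INTER_CUBIC)
cv2.imwrite('pics/s0c.png',np.clip(a*1.5,0,255).astype('uint8'))
E
```

```text
(no output)
```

View pics/t0c.png

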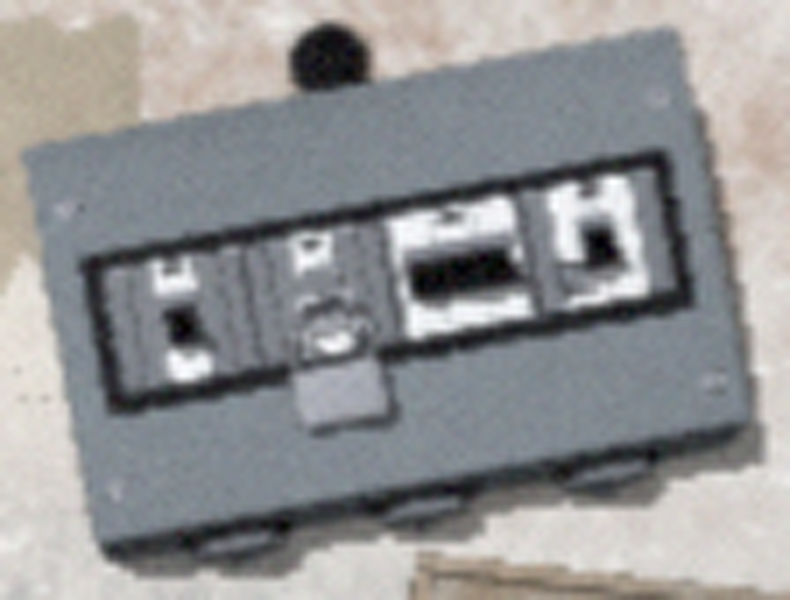

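View pics/s0c.png

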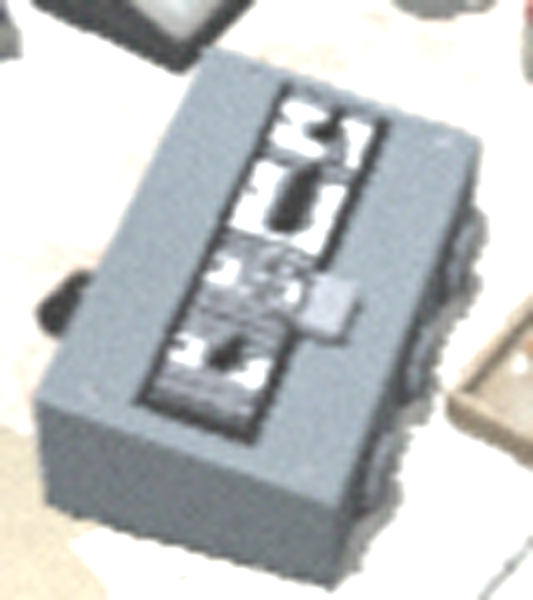

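Crop: from left to right (+y to −y) these are the free circuit breaker (185,325), the padlocked breaker (335,320), the wide main switch (460,272), and the residual breaker (600,245) with its test button to the left of the lever. The look-alikes are the two narrow breakers; the one at (335,320) carries the padlock, so I leave it alone. Next I fit the board pose.

```bash
cat >> h.py <<'E'
from scipy.spatial.transform import Rotation as Ro
def Rb(yaw): return Ro.from_euler('z',yaw).as_matrix()
E
python3 - <<'E'
from h import *
from scipy.optimize import least_squares
s=112/790
pts=[((27,155),(.075,.125,.0935)),((678,28),(.075,-.125,.0935)),((745,425),(-.075,-.125,.0735)),((105,545),(-.075,.125,.0735))]
px=np.array([(243+u*s-.43,150+v*s-.43) for (u,v),_ in pts])
f=lambda q:np.concatenate([proj('top',Rb(q[2])@np.array(b)+[q[0],q[1],0])-p for (_,b),p in zip(pts,px)])
r=least_squares(f,[.6,0,0.1],x_scale=.01);q=r.x;print(q[:2],np.degrees(q[2]),r.fun.round(1))
R=Rb(q[2])
for n,y in zip(['circ','lock','main','res'],[.078,.026,-.026,-.078]):
    O=R@np.array([0,y,.084])+[q[0],q[1],0];t=R@np.array([-.012,y,.111])+[q[0],q[1],0]
    pu=(proj('top',t)-[243,150]+.43)/s; print(n,O.round(4),t.round(4),pu.round())
# depth checks
d=np.load('pics/t0.npy')
for u,v in px.mean(0)[None]*1+np.array([[0,-15],[20,-18],[0,18]]): print(w('top',u,v,d[int(v),int(u)]).round(3))
# scene check: corners
print([((proj('scene',R@np.array(b)+[q[0],q[1],0])-[242,158])*6.66).round() for _,b in pts])
# obstacles near: heights >0.1
v,u=np.mgrid[0:420:1,0:560:1]
E
```

```text
[0.53113238 0.23949349] 9.901782533049277 [-0.8 -0.7  0.2 -0.1  1.8 -0.1 -1.2  0.8]
circ [0.5177 0.3163 0.084 ] [0.5059 0.3143 0.111 ] [187. 344.]
lock [0.5267 0.2651 0.084 ] [0.5148 0.263  0.111 ] [328. 317.]
main [0.5356 0.2139 0.084 ] [0.5238 0.2118 0.111 ] [469. 290.]
res [0.5445 0.1627 0.084 ] [0.5327 0.1606 0.111 ] [610. 264.]
[0.569 0.239 0.092]
[0.576 0.187 0.091]
[0.481 0.242 0.097]
[array([ 30., 400.]), array([207.,  45.]), array([483., 139.]), array([338., 509.])]
```

```bash
python3 - <<'E'
from h import *
from scipy.optimize import least_squares
s=112/790
c=[-.0065,None,.102]
pts=[((27,155),(.075,.125,.0935)),((678,28),(.075,-.125,.0935)),((745,425),(-.075,-.125,.0735)),((105,545),(-.075,.125,.0735)),
((183,326),(-.0065,.078,.102)),((462,272),(-.0065,-.026,.102)),((600,245),(-.0065,-.078,.102)),((330,58),None)][:7]
px=np.array([(243+u*s-.43,150+v*s-.43) for (u,v),_ in pts])
f=lambda q:np.concatenate([proj('top',Rb(q[2])@np.array(b)+[q[0],q[1],0])-p for (_,b),p in zip(pts,px)])
r=least_squares(f,[.6,0,0.1],x_scale=.01,loss='soft_l1',f_scale=.5);q=r.x;print(q[:2],np.degrees(q[2]),f(q).round(1).reshape(-1,2).tolist())
np.save('board.npy',q)
d=np.load('pics/t0.npy');H={}
for v in range(0,330,2):
  for u in range(0,560,2):
    if d[v,u]>0:
      X=w('top',u,v,d[v,u])
      if X[2]>.12 and X[0]<.9: 
        k=(round(X[0],1),round(X[1],1));H[k]=max(H.get(k,0),round(X[2],2))
print(H)
st=status.state();print(st)
E
```

```text
[0.53280267 0.24019565] 9.723123560711239 [[-1.0, -1.5], [0.1, -0.6], [1.4, -0.5], [-1.6, 0.1], [-0.0, 0.4], [0.1, 0.6], [0.3, 0.8]]Traceback (most recent call last):
  File "<stdin>", line 15, in <module>
  File "h.py", line 8, in w
    m,f=K(n); xd,yd=(u-m['cx'])/f,(v-m['cy'])/f; x,y=xd,yd
        ~^^^
  File "h.py", line 6, in K
    m=eyes.camera_model(n); f=210/np.tan(np.radians(m['fov_y']/2)); return m,f
ValueError: time passes only in moves, steps and waits
```

```bash
sed -i 's/^def K(n):/import functools\n@functools.lru_cache\ndef K(n):/' h.py; python3 - <<'E'
from h import *
d=np.load('pics/t0.npy');H={}
for v in range(0,330,3):
  for u in range(0,560,3):
    if d[v,u]>0:
      X=w('top',u,v,d[v,u])
      if X[2]>.12 and X[0]<.9: 
        k=(round(X[0],1),round(X[1],1));H[k]=max(H.get(k,0),round(X[2],2))
print({(float(a),float(b)):float(z) for (a,b),z in H.items()})
q=np.load('board.npy');print(q)
st=status.state();print({k:np.round(st[k],3) for k in ('clock','ee_pos','eef_rot','ft_force','finger_gap')})
E
```

```text
{(0.7, -0.3): 0.15, (0.7, -0.4): 0.15, (0.7, -0.5): 0.15, (0.6, -0.3): 0.15, (0.6, -0.4): 0.15, (0.6, -0.2): 0.15, (0.6, -0.5): 0.14, (0.6, 0.5): 0.2, (0.5, -0.2): 0.15, (0.5, -0.3): 0.15, (0.5, -0.4): 0.15, (0.5, 0.7): 0.14, (0.5, 0.6): 0.13, (0.4, -0.4): 0.14, (0.3, -0.1): 0.12, (0.2, -0.1): 0.12}
[0.53280267 0.24019565 0.16970052]
{'clock': np.float64(0.1), 'ee_pos': array([ 0.274, -0.589,  0.231]), 'eef_rot': array([-1.79916e+02,  6.00000e-03,  2.49100e+01]), 'ft_force': array([-0.293, -0.288, -0.242]), 'finger_gap': np.float64(0.085)}
```

Request:
jog_arm([
  [[0, 0, -3.5], [0, 0, 7.6], -1],
  [[0, 0, -3.5], [0, 0, 7.6], -1],
  [[3.6, -3.2, 0], [0, 0, 0], -1],
  [[3.6, -3.2, 0], [0, 0, 0], -1],
  [[3.6, -3.2, 0], [0, 0, 0], -1],
  [[3.6, -3.2, 0], [0, 0, 0], -1],
  [[3.6, -3.2, 0], [0, 0, 0], -1],
  [[3.6, -3.2, 0], [0, 0, 0], -1],
  [[3.6, -3.2, 0], [0, 0, 0], -1],
  [[3.6, -3.2, 0], [0, 0, 0], -1],
  [[3.6, -3.2, 0], [0, 0, 0], -1],
  [[0, 0, 0], [0, 0, 0], -1],
], force=20)

```text
clock: 1.3
ee_pos: [0.5485, -0.2429, 0.3006]
eef_rot: [-179.8, -0.1, 10.3]
ft_force: [0.2, 0.2, 0.2]
finger_gap: -0.0001
finger_force: 0.0
```

Request:
jog_arm([
  [[0.26, -4.5, 0], [0, 0, 0], -1],
  [[0.26, -4.5, 0], [0, 0, 0], -1],
  [[0.26, -4.5, 0], [0, 0, 0], -1],
  [[0.26, -4.5, 0], [0, 0, 0], -1],
  [[0.26, -4.5, 0], [0, 0, 0], -1],
  [[0.26, -4.5, 0], [0, 0, 0], -1],
  [[0.26, -4.5, 0], [0, 0, 0], -1],
  [[0.26, -4.5, 0], [0, 0, 0], -1],
  [[0.26, -4.5, 0], [0, 0, 0], -1],
  [[0.26, -4.5, 0], [0, 0, 0], -1],
  [[0, 0, 0], [0, 0, 0], -1],
  [[0, 0, 0], [0, 0, 0], -1],
])

```text
clock: 2.5
ee_pos: [0.4939, 0.1976, 0.301]
eef_rot: [180.0, 0.0, 9.9]
ft_force: [-0.1, -0.9, -0.2]
finger_gap: -0.0002
finger_force: 0.0
```

Request:
jog_arm([
  [[0.5, -0.9, 4.3], [0, 0, 0], -1],
  [[0, 0, 4.3], [0, 0, 0], -1],
  [[0, 0, 4.3], [0, 0, 0], -1],
  [[0, 0, 4.3], [0, 0, 0], -1],
  [[0, 0, 0], [0, 0, 0], -1],
  [[0, 0, 0], [0, 0, 0], -1],
])

```text
clock: 3.1
ee_pos: [0.4981, 0.2054, 0.1299]
eef_rot: [180.0, 0.1, 9.6]
ft_force: [-0.1, 0.4, 1.0]
finger_gap: -0.0003
finger_force: 0.0
```

```bash
python3 - <<'E'
from h import *
a,_=snap('scene','s1');b,_=snap('top','t1')
st=status.state();print(st['ee_pos'],st['ft_force'])
A=cv2.resize(a[110:250,220:350],(557,600),interpolation=cv2.INTER_CUBIC)
cv2.imwrite('pics/s1c.png',np.clip(A*1.4,0,255).astype('uint8'))
print(((proj('scene',st['ee_pos'])-[220,110])*4.285).round(),((proj('top',st['ee_pos']))).round())
E
```

```text
[0.49931273 0.20669038 0.13190369] [ 0.07136125  0.33493081 -0.48954307]
[326. 318.] [312. 199.]
```

View pics/s1c.png

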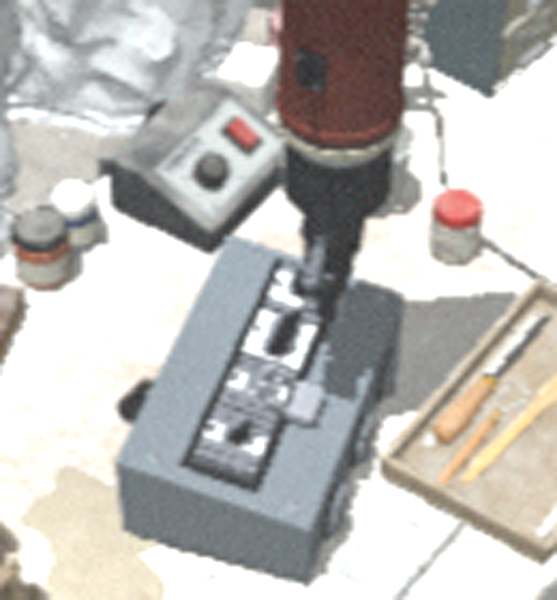

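The fingertip is at (326,318), just in front of the main lever at (287,330), as calculated. I lower it and push gently.

Request:
jog_arm([
  [[0, 0, 1.3], [0, 0, 0], -1],
  [[0, 0, 1.3], [0, 0, 0], -1],
  [[0.4, 0, 0], [0, 0, 0], -1],
  [[0.4, 0, 0], [0, 0, 0], -1],
  [[0.2, 0, 0], [0, 0, 0], -1],
  [[0.2, 0, 0], [0, 0, 0], -1],
  [[0, 0, 0], [0, 0, 0], -1],
  [[0, 0, 0], [0, 0, 0], -1],
])

```text
clock: 4.0
ee_pos: [0.5096, 0.2088, 0.1035]
eef_rot: [-180.0, -0.0, 9.7]
ft_force: [-0.6, -0.6, -0.1]
finger_gap: -0.0002
finger_force: 0.0
```

Request:
jog_arm([
  [[0.2, 0, 0], [0, 0, 0], -1],
  [[0.2, 0, 0], [0, 0, 0], -1],
  [[0, 0, 0], [0, 0, 0], -1],
])

```text
clock: 4.3
ee_pos: [0.5133, 0.2093, 0.1033]
eef_rot: [180.0, 0.0, 9.7]
ft_force: [-2.6, 0.9, 1.7]
finger_gap: 0.0004
finger_force: 1.2
```

Request:
jog_arm([
  [[0.2, 0, 0], [0, 0, 0], -1],
  [[0, 0, 0], [0, 0, 0], -1],
])

```text
clock: 4.5
ee_pos: [0.5155, 0.2098, 0.1033]
eef_rot: [-180.0, 0.0, 9.7]
ft_force: [-2.3, 0.7, 2.3]
finger_gap: 0.0002
finger_force: 1.2
```

Request:
jog_arm([
  [[0.2, 0, 0], [0, 0, 0], -1],
  [[0, 0, 0], [0, 0, 0], -1],
])

```text
clock: 4.7
ee_pos: [0.5178, 0.2102, 0.1034]
eef_rot: [-180.0, -0.0, 9.7]
ft_force: [-0.9, 0.2, 1.1]
finger_gap: -0.0005
finger_force: 0.5
```

Request:
jog_arm([
  [[0.2, 0, 0], [0, 0, 0], -1],
  [[0, 0, 0], [0, 0, 0], -1],
])

```text
clock: 4.9
ee_pos: [0.5198, 0.2104, 0.1033]
eef_rot: [-180.0, -0.0, 9.7]
ft_force: [0.2, 0.2, 0.4]
finger_gap: 0.0
finger_force: 0.1
```

Request:
jog_arm([
  [[0.2, 0, 0], [0, 0, 0], -1],
  [[0, 0, 0], [0, 0, 0], -1],
])

```text
clock: 5.1
ee_pos: [0.5218, 0.2107, 0.1034]
eef_rot: [-180.0, -0.0, 9.7]
ft_force: [0.1, 0.3, -0.5]
finger_gap: -0.0004
finger_force: 0.0
```

Force fell to zero, so the lever has snapped. I retract, move over to the residual breaker and check.

Request:
jog_arm([
  [[-1.1, 0, 0], [0, 0, 0], -1],
  [[-1.1, 0, 0], [0, 0, 0], -1],
  [[0, 0, -3], [0, 0, 0], -1],
  [[0, 2.6, 0], [0, 0, 0], -1],
  [[0, 2.5, 0], [0, 0, 0], -1],
  [[0, 0, 0], [0, 0, 0], -1],
  [[0, 0, 0], [0, 0, 0], -1],
])

```text
clock: 5.8
ee_pos: [0.5076, 0.1563, 0.1334]
eef_rot: [180.0, -0.0, 9.6]
ft_force: [0.3, 0.8, -0.3]
finger_gap: -0.0003
finger_force: 0.0
```

```bash
python3 - <<'E'
from h import *
a,_=snap('scene','s2');b,_=snap('top','t2')
st=status.state();print(st['ee_pos'])
q=np.load('board.npy');print(Rb(q[2]).T@(np.array(st['ee_pos'])-[q[0],q[1],0]))
A=cv2.resize(a[158:248,242:322],(533,600),interpolation=cv2.INTER_CUBIC)
cv2.imwrite('pics/s2c.png',np.clip(A*1.5,0,255).astype('uint8'))
E
```

```text
[0.50755947 0.15757448 0.13338815]
[-0.03883424 -0.0771711   0.13338815]
```

View pics/s2c.png

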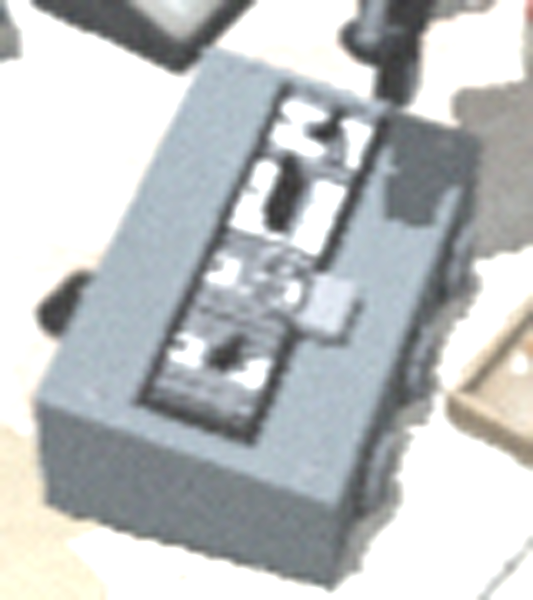

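The main lever has moved up the slope, from about (297,200) to (285,195), and there is now more white nose visible in front of it, so it is on. The residual lever at (325,130) is still off, and the fingertip at (395,95) is in front of it. I use the same push here.

Request:
jog_arm([
  [[0, 0, 1.5], [0, 0, 0], -1],
  [[0, 0, 1.5], [0, 0, 0], -1],
  [[0.4, 0, 0], [0, 0, 0], -1],
  [[0.4, 0, 0], [0, 0, 0], -1],
  [[0.2, 0, 0], [0, 0, 0], -1],
  [[0.2, 0, 0], [0, 0, 0], -1],
  [[0, 0, 0], [0, 0, 0], -1],
])

```text
clock: 6.6
ee_pos: [0.5206, 0.1589, 0.1037]
eef_rot: [-180.0, -0.0, 9.7]
ft_force: [-2.1, 0.2, -0.6]
finger_gap: 0.0001
finger_force: 0.0
```

Request:
jog_arm([
  [[0.2, 0, 0], [0, 0, 0], -1],
  [[0.2, 0, 0], [0, 0, 0], -1],
  [[0, 0, 0], [0, 0, 0], -1],
])

```text
clock: 6.9
ee_pos: [0.524, 0.1595, 0.1034]
eef_rot: [180.0, 0.0, 9.7]
ft_force: [-1.5, -0.6, 2.3]
finger_gap: 0.0002
finger_force: 1.2
```

Request:
jog_arm([
  [[0.2, 0, 0], [0, 0, 0], -1],
  [[0.2, 0, 0], [0, 0, 0], -1],
  [[0, 0, 0], [0, 0, 0], -1],
])

```text
clock: 7.2
ee_pos: [0.5285, 0.1602, 0.1034]
eef_rot: [-180.0, -0.0, 9.7]
ft_force: [-0.5, -0.8, 0.7]
finger_gap: 0.0005
finger_force: 0.1
```

Request:
jog_arm([
  [[0.2, 0, 0], [0, 0, 0], -1],
  [[0, 0, 0], [0, 0, 0], -1],
])

```text
clock: 7.4
ee_pos: [0.5304, 0.1605, 0.1034]
eef_rot: [-180.0, -0.0, 9.7]
ft_force: [0.3, 0.6, -0.0]
finger_gap: 0.0001
finger_force: 0.0
```

Request:
jog_arm([
  [[0.2, 0, 0], [0, 0, 0], -1],
  [[0, 0, 0], [0, 0, 0], -1],
])

```text
clock: 7.6
ee_pos: [0.5322, 0.1608, 0.1034]
eef_rot: [-180.0, -0.0, 9.7]
ft_force: [0.1, -0.4, -0.6]
finger_gap: 0.0001
finger_force: 0.0
```

It snapped as well. I retract and go up over the padlock to the free breaker.

Request:
jog_arm([
  [[-1.1, 0, 0], [0, 0, 0], -1],
  [[-1.1, 0, 0], [0, 0, 0], -1],
  [[0, 0, -4], [0, 0, 0], -1],
  [[0, 0, -2], [0, 0, 0], -1],
  [[0, -3.9, 0], [0, 0, 0], -1],
  [[0, -3.9, 0], [0, 0, 0], -1],
  [[0, -3.9, 0], [0, 0, 0], -1],
  [[0, -3.9, 0], [0, 0, 0], -1],
  [[0, 0, 0], [0, 0, 0], -1],
  [[0, 0, 3], [0, 0, 0], -1],
  [[0, 0, 0], [0, 0, 0], -1],
  [[0, 0, 0], [0, 0, 0], -1],
])

```text
clock: 8.8
ee_pos: [0.4833, 0.31, 0.1333]
eef_rot: [180.0, 0.1, 9.7]
ft_force: [-0.3, -0.1, 0.9]
finger_gap: -0.0002
finger_force: 0.0
```

```bash
python3 - <<'E'
from h import *
a,_=snap('scene','s3');b,_=snap('top','t3')
st=status.state();print(st['ee_pos'])
q=np.load('board.npy');print(Rb(q[2]).T@(np.array(st['ee_pos'])-[q[0],q[1],0]))
A=cv2.resize(a[158:248,242:322],(533,600),interpolation=cv2.INTER_CUBIC)
cv2.imwrite('pics/s3c.png',np.clip(A*1.5,0,255).astype('uint8'))
E
```

```text
[0.48423566 0.31064262 0.13450975]
[-0.03597177  0.07763738  0.13450975]
```

View pics/s3c.png

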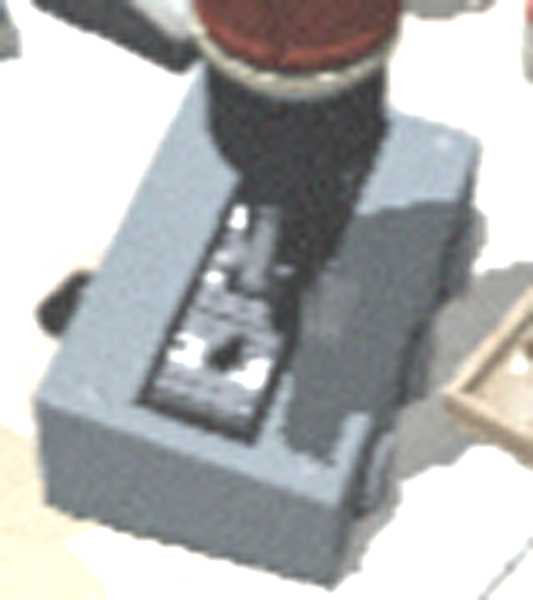

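The gripper hides the other levers. The free lever at (232,352) is still off, and the fingertip is just in front of it.

Request:
jog_arm([
  [[0, 0, 1.5], [0, 0, 0], -1],
  [[0, 0, 1.5], [0, 0, 0], -1],
  [[0.3, 0, 0], [0, 0, 0], -1],
  [[0.3, 0, 0], [0, 0, 0], -1],
  [[0.2, 0, 0], [0, 0, 0], -1],
  [[0.2, 0, 0], [0, 0, 0], -1],
  [[0, 0, 0], [0, 0, 0], -1],
])

```text
clock: 9.6
ee_pos: [0.4943, 0.3127, 0.1037]
eef_rot: [-180.0, -0.0, 9.7]
ft_force: [0.3, -0.0, 0.2]
finger_gap: 0.0003
finger_force: 0.0
```

Request:
jog_arm([
  [[0.2, 0, 0], [0, 0, 0], -1],
  [[0.2, 0, 0], [0, 0, 0], -1],
  [[0, 0, 0], [0, 0, 0], -1],
])

```text
clock: 9.9
ee_pos: [0.4977, 0.3134, 0.1034]
eef_rot: [-180.0, 0.0, 9.7]
ft_force: [-1.7, 0.6, 1.8]
finger_gap: -0.0002
finger_force: 1.1
```

Request:
jog_arm([
  [[0.2, 0, 0], [0, 0, 0], -1],
  [[0.2, 0, 0], [0, 0, 0], -1],
  [[0, 0, 0], [0, 0, 0], -1],
])

```text
clock: 10.2
ee_pos: [0.5023, 0.3139, 0.1033]
eef_rot: [-180.0, -0.0, 9.7]
ft_force: [-0.0, 0.0, -0.8]
finger_gap: 0.0004
finger_force: 0.1
```

Request:
jog_arm([
  [[0.2, 0, 0], [0, 0, 0], -1],
  [[0, 0, 0], [0, 0, 0], -1],
])

```text
clock: 10.4
ee_pos: [0.5041, 0.3141, 0.1033]
eef_rot: [-180.0, -0.0, 9.7]
ft_force: [0.9, 0.0, -0.1]
finger_gap: 0.0001
finger_force: 0.0
```

Request:
jog_arm([
  [[0.1, 0, 0], [0, 0, 0], -1],
  [[-1.1, 0, 0], [0, 0, 0], -1],
  [[-1.1, 0, 0], [0, 0, 0], -1],
  [[0, 0, -4.5], [0, 0, 0], -1],
  [[0, 0, -4.5], [0, 0, 0], -1],
  [[0, 0, -4.5], [0, 0, 0], -1],
  [[0, 4.5, -4], [0, 0, 0], -1],
  [[0, 4.9, 0], [0, 0, 0], -1],
  [[0, 4.9, 0], [0, 0, 0], -1],
  [[0, 4.9, 0], [0, 0, 0], -1],
  [[0, 4.9, 0], [0, 0, 0], -1],
  [[0, 4.9, 0], [0, 0, 0], -1],
])

```text
clock: 11.6
ee_pos: [0.5295, 0.0309, 0.2717]
eef_rot: [180.0, -0.0, 9.7]
ft_force: [1.4, 0.2, -0.3]
finger_gap: -0.0
finger_force: 0.0
```

Request:
jog_arm([
  [[0, 4.5, 0], [0, 0, 0], -1],
  [[0, 4.5, 0], [0, 0, 0], -1],
  [[0, 0, 0], [0, 0, 0], -1],
  [[0, 0, 0], [0, 0, 0], -1],
  [[0, 0, 0], [0, 0, 0], -1],
])

```text
clock: 12.1
ee_pos: [0.5452, -0.0547, 0.2716]
eef_rot: [-180.0, -0.0, 9.8]
ft_force: [-0.1, 0.5, -0.2]
finger_gap: -0.0001
finger_force: 0.0
```

```bash
python3 - <<'E'
from h import *
a,_=snap('scene','s4');b,_=snap('top','t4')
A=cv2.resize(a[165:235,250:312],(400,452),interpolation=cv2.INTER_CUBIC)
o=cv2.resize(cv2.imread('pics/s0.png')[165:235,250:312],(400,452),interpolation=cv2.INTER_CUBIC)
cv2.imwrite('pics/s4c.png',np.clip(np.hstack([o,A])*1.5,0,255).astype('uint8'))
cv2.imwrite('pics/t4b.png',cv2.resize(b,(800,600)))
E
```

```text
(no output)
```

View pics/s4c.png

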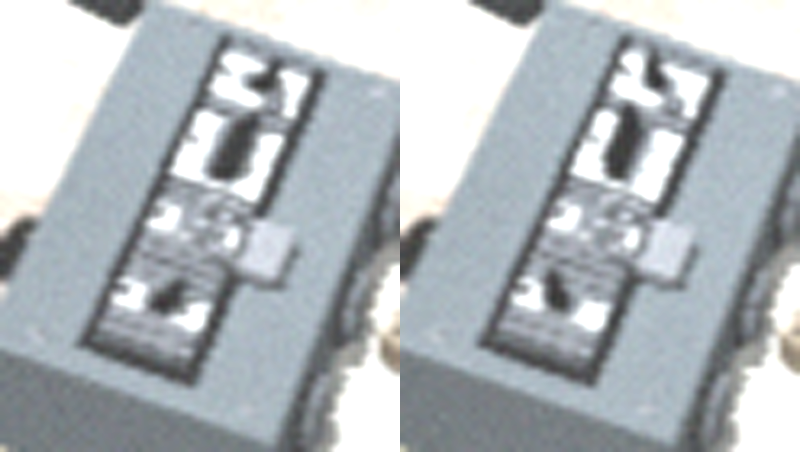

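View pics/t4b.png

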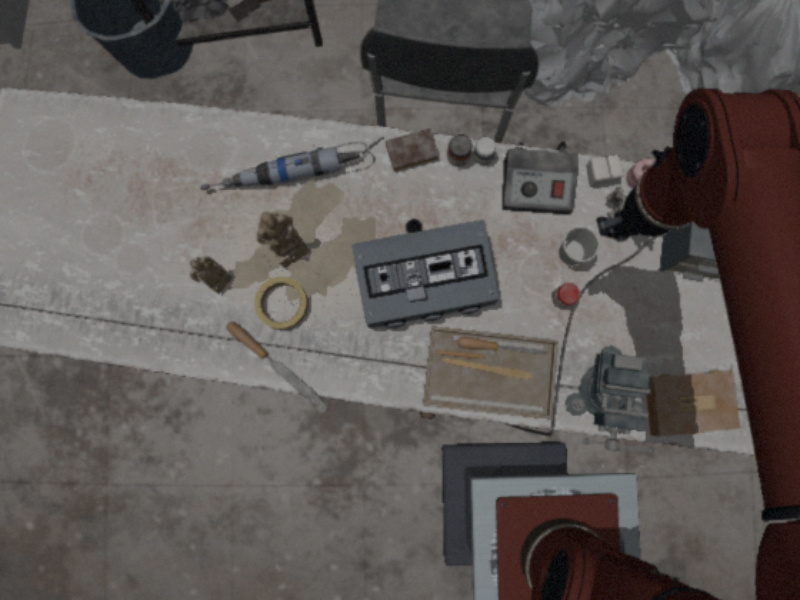

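In the after picture all three free levers (residual at (655,75), main at (622,145), circuit at (557,288)) now lean up the slope. The padlocked one is unchanged, and everything round the board is where it was. The arm is clear.

```bash
python3 -c "
from bench import job
print(job.hand_in())"
```

```text
the job is handed in; nothing more can be done
None
```

The main switch, then the residual-current breaker, then the free breaker are pushed up to on; the padlocked breaker and everything round the board are untouched, and the job was handed in at about 12 s of the 48 s limit.

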